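Unclamp a guide pin and hold it through both bushings of its bracket

ROBOT

A 6-joint arm with a two-finger parallel gripper is mounted at the origin on a cart in front of the work surface, level with it; the furniture and walls round the work are solid. World frame = base frame: x ahead of the robot, y to its left, z up, the work surface at z = 0. Lengths are in m, angles in degrees, forces in N, time in s.
With the tool pointing down it reaches from about 0.25 to 0.725 m from the base axis. Payload 9.7 kg.
Tool frame: the origin (TCP) lies midway between the tips of the shut fingers; the grasp point (between the pads) lies 19 mm behind it; z points along the fingers, y is the line along which they close (so a half turn about z gives the same grasp; the last joint's range is limited). The gripper opens to 85 mm and grips with 20 to 120 N. Pads are 22 mm wide; open, the fingers measure 114 mm over their backs; the gripper's body (76 mm by 85 mm) begins 54 mm behind the grasp point. The pads swing forward as they close: fully open they stand 13 mm farther back than shut.
Start: joints at [63.885, 4.979, 10.078, 95.1, 0, 90], TCP at [0.242, 0.494, 0.231] pointing down, gripper open.
Joint ranges: [-179.16, 179.16], [-48.56, 103.87], [-65.8, 70.77], [-126.05, 130.52], [-82.76, 87.17], [-180, 180]. Speed limits (degrees/s): [127.2, 127.2, 147.25, 180, 180, 180].

INTERFACE

Orientations are given as [roll, pitch, yaw] about the fixed x, y, z axes, in that order (R = Rz(yaw) Ry(pitch) Rx(roll)).
In Python, from workcell import bot gives the robot as it stands.
- The arm moves only by the shell command python3 -m crank 'ROWS' [FORCE]. ROWS is JSON, a list of rows, each an object with "gripper": the finger opening in mm, from 0 to 85.4; "travel": the shift along the tool's x, y, z in mm, a list of three; "twist": the turn, a rotation vector about the tool's x, y, z in rad, a list of three. In form: [{"gripper": gripper, "travel": [tx, ty, tz], "twist": [rx, ry, rz]}, ...]. A call has 1 to 12 rows; each row shifts and turns the commanded pose from where the row before left it, along the tool's axes as they then stand; what a row does not reach is not made up. A row lasts 1/8 s, in which the tool goes at most 62.5 mm and 10.7 degrees, less where a joint would pass 70% of its speed; a pose out of reach is approached as far as the arm can. A call is refused whole if a number of a shift passes 62.5 or a number of a turn 0.188, either way. A call with a gripper value outside its range is refused whole. The fingers move at their own pace and stop on an object; FORCE is the grip in N (left out, the last holds). Time passes only in rows, so rows that do not move let the fingers close. It gives the time, the measured TCP pose, the force, the opening and the grip force at its end, in the units of the state.
- bot.get_obs(): the state, without advancing time (a new reading comes with each control period).
- bot.camera(name): name is "side" or "top"; returns the picture (480x640x3 uint8, red, green, blue); there is no depth.
- bot.calibration(name): a dict with "vfov" (degrees; the focal length in pixels is half the picture's height over the tangent of half this angle, whatever the lens; pixels are square), "cx", "cy" (the principal point, pixels), "k1" (the pictures are not rectified: a ray, as slopes to the right and down, at radius r is drawn at 1 + k1 r^2 times it, then the intrinsics apply), "camera_from_world" (4x4, takes a point from world to camera coordinates). Camera axes: x right, y down, z forward; pixel columns grow to the right and rows downward; lengths in m; the calibration is good to about 2 mm. A picture is of the moment at which its call begins. calibration takes no time and is no camera call.
- bot.job_done(): hands the job in; it is judged then, once.
The state is a dict: "time": time; "q": joint angles; "qd": joint speeds; "joint_efforts": joint torques, N m; "ee_pos": TCP position; "tcp_rot": TCP orientation; "wrist_force": force on the tool from outside, world axes, zero at the start; "torque": the same for the moment, N m; "opening": finger opening in m; "grasp_force": force on a finger pad.
Only numpy, scipy, OpenCV 4.12 (cv2) and the standard library are available. Lean on these libraries where they do the work, as an engineer would, in place of code of your own. Each camera call takes 0.05 s, during which the arm holds its last target. There are 200 camera calls.

TASK

The finished guide pin is still clamped upright in the small vise. Slide the vise jaw fully open and leave it open, lift the pin out by its knob, and thread it lower end first down through the upper and then the lower bushing of the bracket. Finish while still holding the pin: its end must come out below the lower lug while its shoulder stands about 10 mm clear above the upper lug, so that a retaining ring can be fitted; do not let it drop home, do not let go, and leave the ink roller and the paint tube alone.

Things in the scene. Friction and masses are not known exactly. Their poses are not given: they have to be found in the camera images.
- guide_pin: Loose round steel pin, about 100 to 210 g, 136 mm long overall; starts upright in the vise. Origin at the centre of its lower end, z along the pin towards the knob. From the lower end up: shaft 12 mm diameter with a 6 mm tapered nose (7 mm across at the very end), up to 78 mm; round shoulder 24 mm diameter from 78 to 84 mm; neck 12 mm diameter from 84 to 96 mm; dark cylindrical knob 20 mm diameter from 96 to 136 mm (grip here).
- pin_shoulder (a point): Underside of the pin's shoulder, on the pin's axis, 78 mm from its lower end.
- vise: Fixed grey vise (does not move), 56 mm wide. Origin on the table under the axis of the 13.5 mm upright bore in which the pin stands; the sliding jaw lies on its -x side, z up. The bore's block reaches from x = -18 to +26 mm and y = -26 to +26 mm and is 85 mm high; the pin's shoulder rests on the block, so the pin's lower end starts 7 mm above the table. Base and end plate (60 mm high) reach to x = -138 mm.
- jaw (a joint): Opening of the vise's sliding jaw, m: 0 closed, 0.045 fully open (stop). The jaw slides along the vise's -x axis with about 3 N of friction and stays where it is left. It carries a fork, 92.5 to 100.5 mm above the table, whose two tines lie over the pin's shoulder either side of the neck; the pin can be lifted only when the jaw has been opened by more than 20 mm.
- jaw_post (a point): Top of the upright round post on the jaw, 16 mm diameter, standing 36 mm above the jaw's top (from 100.5 to 136.5 mm above the table): the handle by which to slide it. At opening 0 it stands at x = -50 mm, y = 0 of the vise and moves with the jaw.
- bracket: Fixed aluminium bracket (does not move), 94 mm high, base 80 x 80 x 8 mm. Origin on the table under the common upright axis of its two bushings, z up; an upright web at x = +26 to +38 mm carries two horizontal lugs, each 42 mm wide and 12 mm thick, which reach from the web to x = -20 mm. Upper lug 82 to 94 mm above the table, lower lug 38 to 50 mm. Each has a plain round hole (bushing) 14.5 mm in diameter with a 2 mm countersink and a thin brass rim.
- upper_bushing (a point): Centre of the upper mouth of the hole in the upper lug, 94 mm above the table.
- lower_bushing (a point): Centre of the upper mouth of the hole in the lower lug, 50 mm above the table, straight below the upper one.
- ink_brayer: Ink roller with a red handle and dark roller, 152 x 85 x 31 mm, lying on the table to the left of the vise and the bracket. Leave alone.
- tube_1: Red and blue paint tube, 136 mm long, lying on the table. Leave alone.
- eyelet_press: Fixed green hand press of the workshop, about 300 mm high with its lever, standing to the left of the work (origin under it on the table; its lever reaches about 120 mm from there towards the robot). No part of the job: keep clear.
Not all that is in view belongs to the job. Leave any red look-alike of the bracket alone.

How it is judged:
By the outcome, as a careful person would: the job done as asked, in the order asked, and still so for the second after the job is handed in, while the arm keeps its last pose, push and grip.
It also fails if it takes over 48 s, if anything falls off the work surface, if the arm or the gripper's body presses on something with over 40 N, if the wrist force passes 120 N, or if a joint passes its speed limit or range.

## Working session

There is one attempt and no reset: what is moved stays moved. The work goes in short steps, Python scripts to look and compute and a shell command to move; the robot and the scene stay as the last step left them, time stands still between calls to the robot, and variables do not carry over. Pictures are saved under pics/ and viewed, at most 10 in all, crops included, and the job is handed in when it is done.

```bash
mkdir -p pics
cat > h.py <<'E'
import numpy as np,cv2
from workcell import bot
def cam(n):
    c=bot.calibration(n);f=240/np.tan(np.radians(c['vfov']/2));return c,f,np.array(c['camera_from_world'])
def proj(n,P):
    c,f,T=cam(n);p=np.atleast_2d(P)@T[:3,:3].T+T[:3,3];s=p[:,:2]/p[:,2:];r2=(s**2).sum(1,keepdims=True)
    return s*(1+c['k1']*r2)*f+[c['cx'],c['cy']]
def ray(n,uv):
    c,f,T=cam(n);d=(np.array(uv,float)-[c['cx'],c['cy']])/f;s=d.copy()
    for _ in range(30): s=d/(1+c['k1']*(s@s))
    R=T[:3,:3];return -R.T@T[:3,3],R.T@np.array([s[0],s[1],1])
def atz(n,uv,z):
    o,d=ray(n,uv);return o+d*(z-o[2])/d[2]
E
python3 - <<'E'
from h import *
for n in('side','top'):
    cv2.imwrite(f'pics/{n}0.png',bot.camera(n)[:,:,::-1]);c,f,T=cam(n);print(n,f,c['k1'],-T[:3,:3].T@T[:3,3],T[2,:3])
print(bot.get_obs())
E
```

```text
side 503.11480917759366 -0.10721775539022141 [ 0.51670537 -0.98367992  0.48026379] [-0.04875808  0.9066255  -0.4191096 ]
top 583.7020539866813 -0.18726742678734867 [ 0.28228027 -0.18333048  1.05290931] [ 0.21098416 -0.01429238 -0.97738499]
{'time': 0.1, 'q': array([ 6.38860427e+01,  5.00954797e+00,  1.00407318e+01,  9.50993113e+01,
       -3.28192916e-04,  8.99980956e+01]), 'qd': array([ 0.03903627, -0.06031031,  0.1909122 ,  0.09018598, -0.01230161,
       -0.03500106]), 'joint_efforts': array([-3.39304679e-04, -5.21562874e+01,  4.65654051e+01,  1.59672322e-02,
       -5.89773163e-05,  1.48205442e-05]), 'ee_pos': array([0.24200409, 0.49368366, 0.23065418]), 'tcp_rot': array([-1.79931873e+02,  3.25928281e-04,  1.53887947e+02]), 'wrist_force': array([ 0.33644439, -0.09522631,  0.35985735]), 'torque': array([0.06563841, 0.05351815, 0.02471886]), 'grasp_force': 0.0, 'opening': 0.08566169038223963}
```

View pics/top0.png

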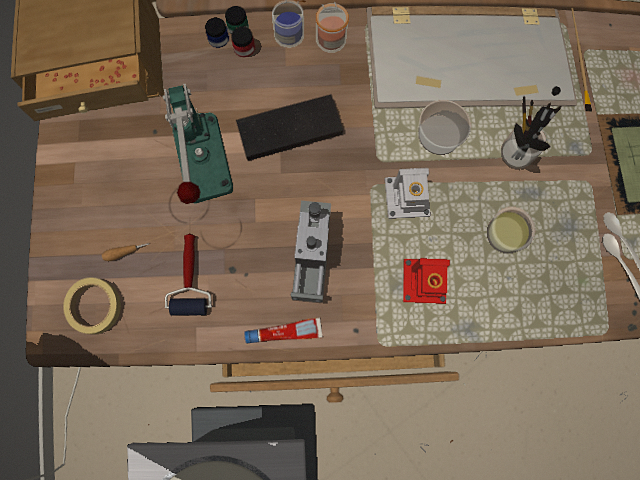

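View pics/side0.png

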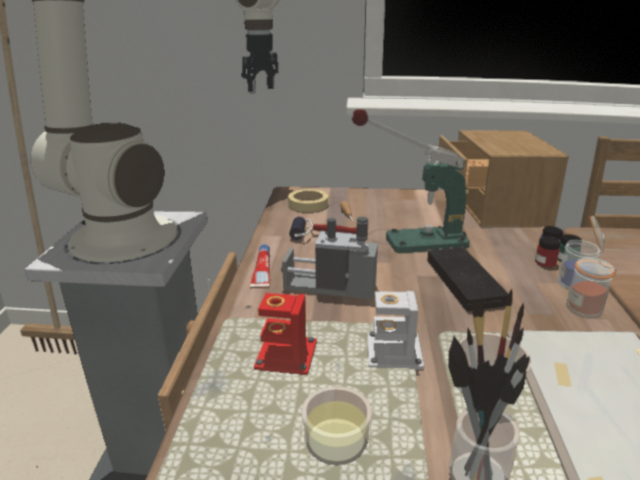

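The pictures show the vise (top 312,250) with the knob at about (315,210) and the jaw post at about (312,242). There are two bracket candidates: the silver one at top (408,193) / side (395,330), and the red one at top (428,281) / side (285,330). The silver aluminium bracket fits the description; the red one is the look-alike. I'll confirm in an enlarged crop.

Run:
```python
from h import *
t=cv2.imread('pics/top0.png');s=cv2.imread('pics/side0.png')
a=cv2.resize(t[160:310,285:445],None,fx=4,fy=4,interpolation=cv2.INTER_CUBIC)
cv2.imwrite('pics/c1.png',a)
b=cv2.resize(s[205:375,275:435],None,fx=3.5,fy=3.5,interpolation=cv2.INTER_CUBIC)
cv2.imwrite('pics/c2.png',b)
```

```text
(no output)
```

View pics/c1.png

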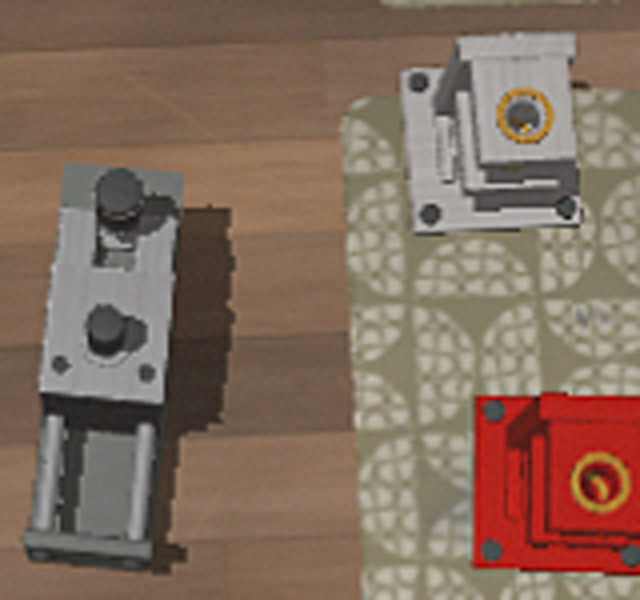

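View pics/c2.png

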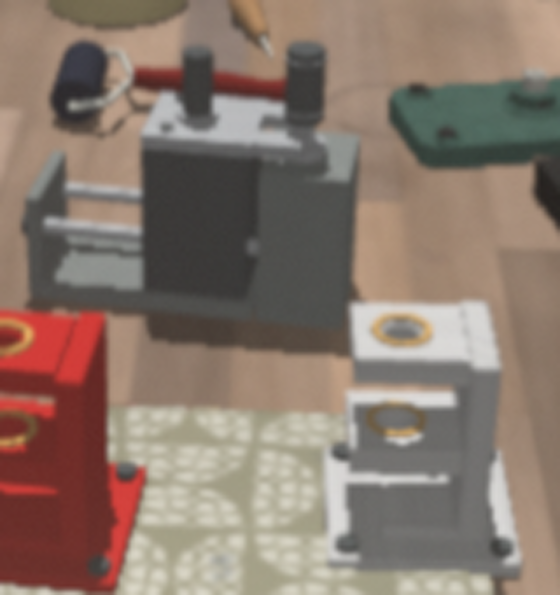

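Run:
```python
from h import *
def tri(a,b):
    A=np.zeros((3,3));B=np.zeros(3)
    for n,u in(('top',a),('side',b)):
        o,d=ray(n,u);d/=np.linalg.norm(d);M=np.eye(3)-np.outer(d,d);A+=M;B+=M@o
    return np.linalg.solve(A,B).round(4)
for nm,a,b,z in(('knob',(315.3,205.9),(362.1,218.4),.143),('post',(310.6,239.5),(331.2,219.6),.1365),('bush',(416,188.7),(389.5,298.9),.094)):
    print(nm,tri(a,b),atz('top',a,z).round(4),atz('side',b,z).round(4))
print('lowb',atz('side',(387.8,324.4),.05))
# end plate top corners (c1 25,548 / 155,545), base corners of bracket
f=lambda x,y:(285+x/4-.4,160+y/4-.4)
for p,z in(((400,70),.008),((415,232),.008),((582,222),.008),((457,37),.094),((576,37),.094),((26,548),.06),((152,545),.06),((65,165),.085),((183,173),.085)):print(p,atz('top',f(*p),z)[:2].round(4))
```

```text
knob [ 0.5346 -0.1977  0.1426] [ 0.5357 -0.1976  0.143 ] [ 0.5334 -0.1994  0.143 ]
post [ 0.4814 -0.1878  0.1347] [ 0.4819 -0.1877  0.1365] [ 0.4807 -0.1926  0.1365]
bush [ 0.5727 -0.3734  0.0945] [ 0.573  -0.3735  0.094 ] [ 0.5726 -0.3727  0.094 ]
lowb [ 0.57258195 -0.37265402  0.05      ]
(400, 70) [ 0.6242 -0.3327]
(415, 232) [ 0.5452 -0.334 ]
(582, 222) [ 0.5468 -0.4128]
(457, 37) [ 0.6102 -0.3465]
(576, 37) [ 0.6084 -0.399 ]
(26, 548) [ 0.4002 -0.1506]
(152, 545) [ 0.3992 -0.2044]
(65, 165) [ 0.5619 -0.174 ]
(183, 173) [ 0.5562 -0.2246]
```

The crop confirms that the silver part, with brass rims at top (416,189) and side (389.5,299) for the upper bushing, is the bracket. The red one is the look-alike. I have the positions, so I'll start moving.

```bash
python3 - <<'E'
from h import *
for z in(.25,.3,.35): print(atz('top',(188,192),z).round(3),atz('side',(360,117),z).round(3))
E
python3 -m crank '[{"gripper":85,"travel":[0,0,0],"twist":[0,0,0.186]},{"gripper":60,"travel":[0,0,0],"twist":[0,0,0.186]},{"gripper":40,"travel":[0,0,0],"twist":[0,0,0.186]},{"gripper":40,"travel":[0,0,0],"twist":[0,0,0.186]},{"gripper":40,"travel":[0,0,0],"twist":[0,0,0.186]},{"gripper":40,"travel":[0,0,0],"twist":[0,0,0.186]},{"gripper":40,"travel":[0,0,0],"twist":[0,0,0]}]' 25
```

```text
[ 0.535 -0.013  0.25 ] [0.528 0.11  0.25 ]
[ 0.519 -0.023  0.3  ] [ 0.526 -0.128  0.3  ]
[ 0.504 -0.034  0.35 ] [ 0.523 -0.365  0.35 ]
time: 0.98
ee_pos: [0.2421, 0.4937, 0.2309]
tcp_rot: [-180.0, 0.0, 90.0]
wrist_force: [-0.6, 0.4, 0.2]
opening: 0.04
grasp_force: 0.0
```

```bash
python3 -m crank '[{"gripper":40,"travel":[-52,10,0],"twist":[0,0,0]},{"gripper":40,"travel":[-52,10,0],"twist":[0,0,0]},{"gripper":40,"travel":[-52,10,0],"twist":[0,0,0]},{"gripper":40,"travel":[-52,10,0],"twist":[0,0,0]},{"gripper":40,"travel":[-52,10,0],"twist":[0,0,0]},{"gripper":40,"travel":[-52,10,0],"twist":[0,0,0]},{"gripper":40,"travel":[-52,10,0],"twist":[0,0,0]},{"gripper":40,"travel":[-52,10,0],"twist":[0,0,0]},{"gripper":40,"travel":[-52,10,0],"twist":[0,0,0]},{"gripper":40,"travel":[-52,10,0],"twist":[0,0,0]},{"gripper":40,"travel":[-52,10,0],"twist":[0,0,0]},{"gripper":40,"travel":[-52,0,0],"twist":[0,0,0]}]' && python3 -m crank '[{"gripper":40,"travel":[0,0,0],"twist":[0,0,0.186]},{"gripper":40,"travel":[0,0,0],"twist":[0,0,0.186]},{"gripper":40,"travel":[0,0,0],"twist":[0,0,0.186]},{"gripper":40,"travel":[0,0,0],"twist":[0,0,0.186]},{"gripper":40,"travel":[0,0,0],"twist":[0,0,0.186]},{"gripper":40,"travel":[0,0,0],"twist":[0,0,0.186]},{"gripper":40,"travel":[0,0,0],"twist":[0,0,0.186]},{"gripper":40,"travel":[0,0,0],"twist":[0,0,0.186]},{"gripper":40,"travel":[0,0,0],"twist":[0,0,0.186]},{"gripper":40,"travel":[0,0,0],"twist":[0,0,0.045]},{"gripper":40,"travel":[0,0,0],"twist":[0,0,0]}]'
```

```text
time: 2.48
ee_pos: [0.3515, -0.1322, 0.2312]
tcp_rot: [180.0, -0.0, 90.2]
wrist_force: [0.8, 0.4, 0.0]
opening: 0.0399
grasp_force: 0.0
time: 3.85
ee_pos: [0.3514, -0.1302, 0.2312]
tcp_rot: [-180.0, 0.0, -8.3]
wrist_force: [0.1, -1.1, 0.5]
opening: 0.0397
grasp_force: 0.0
```

```bash
python3 -m crank '[{"gripper":40,"travel":[46,13,0],"twist":[0,0,0]},{"gripper":40,"travel":[46,13,0],"twist":[0,0,0]},{"gripper":40,"travel":[45,14,0],"twist":[0,0,0]},{"gripper":40,"travel":[0,0,30],"twist":[0,0,0]},{"gripper":40,"travel":[0,0,30],"twist":[0,0,0]},{"gripper":40,"travel":[0,0,20],"twist":[0,0,0]},{"gripper":40,"travel":[0,0,0],"twist":[0,0,0]}]'
python3 - <<'E'
from h import *
o=bot.get_obs();print(o['ee_pos'],o['wrist_force'])
cv2.imwrite('pics/t1.png',cv2.resize(bot.camera('top')[130:310,260:460,::-1],None,fx=2,fy=2));s=bot.camera('side')[160:330,270:430,::-1]
t=cv2.resize(cv2.imread('pics/t1.png'),(400,360));s=cv2.resize(s,None,fx=2.4,fy=2.4,interpolation=2)
cv2.imwrite('pics/v1.png',np.hstack([np.vstack([t,np.zeros((s.shape[0]-360,400,3),np.uint8)]),s]))
E
```

```text
time: 4.72
ee_pos: [0.4802, -0.1899, 0.1498]
tcp_rot: [-180.0, 0.2, -8.4]
wrist_force: [-0.8, -0.5, 0.2]
opening: 0.0397
grasp_force: 0.0
[ 0.48018949 -0.18986929  0.14979075] [-0.75458362 -0.50231698  0.20095895]
```

View pics/v1.png

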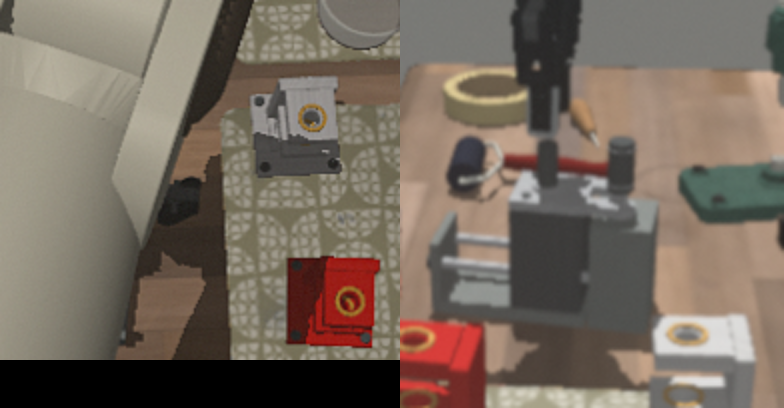

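The side view has the pads at (543,105) straddling just above the post at (548,145). The top camera is hidden by the arm. I'll descend, grip the post and slide it.

```bash
python3 -m crank '[{"gripper":40,"travel":[0,0,20],"twist":[0,0,0]},{"gripper":40,"travel":[1,0,20],"twist":[0,0,0]},{"gripper":40,"travel":[0,0,0],"twist":[0,0,0]},{"gripper":10,"travel":[0,0,0],"twist":[0,0,0]},{"gripper":10,"travel":[0,0,0],"twist":[0,0,0]},{"gripper":10,"travel":[0,0,0],"twist":[0,0,0]},{"gripper":10,"travel":[0,0,0],"twist":[0,0,0]},{"gripper":10,"travel":[0,0,0],"twist":[0,0,0]}]' 30
python3 -m crank '[{"gripper":10,"travel":[-6,0,0],"twist":[0,0,0]},{"gripper":10,"travel":[-8,0,0],"twist":[0,0,0]},{"gripper":10,"travel":[-8,0,0],"twist":[0,0,0]},{"gripper":10,"travel":[-8,0,0],"twist":[0,0,0]},{"gripper":10,"travel":[-8,0,0],"twist":[0,0,0]},{"gripper":10,"travel":[-4,0,0],"twist":[0,0,0]},{"gripper":10,"travel":[0,0,0],"twist":[0,0,0]}]'
```

```text
time: 5.82
ee_pos: [0.483, -0.1877, 0.1131]
tcp_rot: [-179.7, -0.1, -8.4]
wrist_force: [0.8, 17.5, 5.4]
opening: 0.0149
grasp_force: 30.8
time: 6.7
ee_pos: [0.4421, -0.1818, 0.1131]
tcp_rot: [-179.7, -0.2, -8.4]
wrist_force: [6.9, 16.5, 2.2]
opening: 0.0146
grasp_force: 30.5
```

```bash
python3 -m crank '[{"gripper":10,"travel":[-3,-2,0],"twist":[0,0,0]},{"gripper":10,"travel":[-2,0,0],"twist":[0,0,0]},{"gripper":10,"travel":[-1,0,0],"twist":[0,0,0]},{"gripper":10,"travel":[0,0,0],"twist":[0,0,0]}]'
```

```text
time: 7.2
ee_pos: [0.4397, -0.1813, 0.1136]
tcp_rot: [-179.9, -0.6, -8.5]
wrist_force: [23.5, 2.3, -6.9]
opening: 0.0153
grasp_force: 29.9
```

```bash
python3 -m crank '[{"gripper":42,"travel":[0,0,0],"twist":[0,0,0]},{"gripper":42,"travel":[0,0,0],"twist":[0,0,0]},{"gripper":42,"travel":[0,0,0],"twist":[0,0,0]},{"gripper":42,"travel":[0,0,-30],"twist":[0,0,0]},{"gripper":42,"travel":[0,0,-40],"twist":[0,0,0]},{"gripper":42,"travel":[0,0,0],"twist":[0,0,0]}]'
python3 - <<'E'
from h import *
o=bot.get_obs();d=np.array([.534,-.1962])-o['ee_pos'][:2];y=np.radians(o['tcp_rot'][2]);print(o['tcp_rot'],d,d@[np.cos(y),np.sin(y)],d@[np.sin(y),-np.cos(y)])
s=bot.camera('side')[160:330,270:430,::-1];cv2.imwrite('pics/v2.png',cv2.resize(s,None,fx=3,fy=3,interpolation=2))
E
```

```text
time: 7.95
ee_pos: [0.4359, -0.1818, 0.1844]
tcp_rot: [179.9, -0.3, -8.6]
wrist_force: [0.5, -0.1, -0.1]
opening: 0.0423
grasp_force: 0.0
[179.9272406   -0.26345308  -8.55748159] [ 0.09812988 -0.01441054] 0.09918171585740944 -0.0003517660817704061
```

View pics/v2.png

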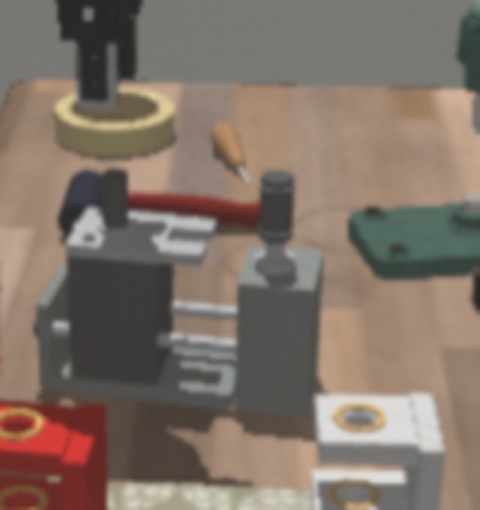

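The jaw block has moved back against the end plate: the post is at crop (115,175), and the fork is clear of the pin, whose knob is at (277,205). Now I'll grasp the knob.

```bash
python3 -c "
from h import *
print('post',atz('side',(308,217.6),.1365))"
python3 -m crank '[{"gripper":42,"travel":[33,0,0],"twist":[0,0,0]},{"gripper":42,"travel":[33,0,0],"twist":[0,0,0]},{"gripper":42,"travel":[33,0,0],"twist":[0,0,0]},{"gripper":42,"travel":[0,0,0],"twist":[0,0,0]},{"gripper":42,"travel":[0,0,25],"twist":[0,0,0]},{"gripper":42,"travel":[0,0,25],"twist":[0,0,0]},{"gripper":42,"travel":[0,0,23],"twist":[0,0,0]},{"gripper":42,"travel":[0,0,0],"twist":[0,0,0]}]'
python3 -m crank '[{"gripper":15,"travel":[0,0,0],"twist":[0,0,0]},{"gripper":15,"travel":[0,0,0],"twist":[0,0,0]},{"gripper":15,"travel":[0,0,0],"twist":[0,0,0]},{"gripper":15,"travel":[0,0,0],"twist":[0,0,0]},{"gripper":15,"travel":[0,0,0],"twist":[0,0,0]}]' 50
```

```text
post [ 0.44020482 -0.18624262  0.1365    ]
time: 9.0
ee_pos: [0.5307, -0.1954, 0.1062]
tcp_rot: [-180.0, 0.2, -8.6]
wrist_force: [-0.5, 0.4, 0.7]
opening: 0.0417
grasp_force: 0.0
time: 9.62
ee_pos: [0.533, -0.1959, 0.1094]
tcp_rot: [180.0, -0.1, -8.5]
wrist_force: [-1.2, 2.0, 6.1]
opening: 0.0187
grasp_force: 49.3
```

```bash
python3 -m crank '[{"gripper":15,"travel":[0,0,-6],"twist":[0,0,0]},{"gripper":15,"travel":[0,0,-12],"twist":[0,0,0]},{"gripper":15,"travel":[0,0,-15],"twist":[0,0,0]},{"gripper":15,"travel":[0,0,-15],"twist":[0,0,0]},{"gripper":15,"travel":[0,0,-15],"twist":[0,0,0]},{"gripper":15,"travel":[0,0,-20],"twist":[0,0,0]},{"gripper":15,"travel":[0,0,-20],"twist":[0,0,0]},{"gripper":15,"travel":[0,0,-20],"twist":[0,0,0]},{"gripper":15,"travel":[0,0,0],"twist":[0,0,0]},{"gripper":15,"travel":[0,0,0],"twist":[0,0,0]}]' 70
python3 - <<'E'
from h import *
o=bot.get_obs();d=np.array([.5727,-.3733])-o['ee_pos'][:2];y=np.radians(o['tcp_rot'][2]);print(d@[np.cos(y),np.sin(y)],d@[np.sin(y),-np.cos(y)])
E
```

```text
time: 10.88
ee_pos: [0.5326, -0.1959, 0.2307]
tcp_rot: [-180.0, 0.0, -8.5]
wrist_force: [-0.1, -0.0, -2.4]
opening: 0.0181
grasp_force: 68.3
0.06597151071246218 0.16946129811579363
```

```bash
python3 -m crank '[{"gripper":15,"travel":[6,16,0],"twist":[0,0,0]},{"gripper":15,"travel":[12,30,0],"twist":[0,0,0]},{"gripper":15,"travel":[14,35,0],"twist":[0,0,0]},{"gripper":15,"travel":[14,35,0],"twist":[0,0,0]},{"gripper":15,"travel":[12,30,0],"twist":[0,0,0]},{"gripper":15,"travel":[8,23,0],"twist":[0,0,0]},{"gripper":15,"travel":[0,0,0],"twist":[0,0,0]},{"gripper":15,"travel":[0,0,0],"twist":[0,0,0]},{"gripper":15,"travel":[0,0,0],"twist":[0,0,0]}]'
python3 - <<'E'
from h import *
print(bot.get_obs()['ee_pos'],bot.get_obs()['tcp_rot'])
for n in('side','top'):
    p=bot.camera(n)[:,:,::-1];cv2.imwrite(f'pics/b_{n}.png',p)
e=bot.get_obs()['ee_pos'];print(proj('side',[e,e-[0,0,.102],e-[0,0,.024]]),proj('top',[e-[0,0,.024]]))
s=cv2.imread('pics/b_side.png')[180:350,320:460];cv2.imwrite('pics/v3.png',cv2.resize(s,None,fx=3.5,fy=3.5,interpolation=2))
E
```

```text
time: 12.0
ee_pos: [0.5728, -0.3723, 0.2314]
tcp_rot: [-180.0, -0.0, -8.5]
wrist_force: [-1.1, 0.1, -1.8]
opening: 0.0183
grasp_force: 68.4
[ 0.57281326 -0.37233898  0.23142845] [-1.79997398e+02 -3.47591963e-03 -8.51457854e+00]
[[395.50431306 209.1096326 ]
 [391.17777992 276.9923672 ]
 [394.46057992 225.86999026]] [[427.68880724 166.94238526]]
```

View pics/v3.png

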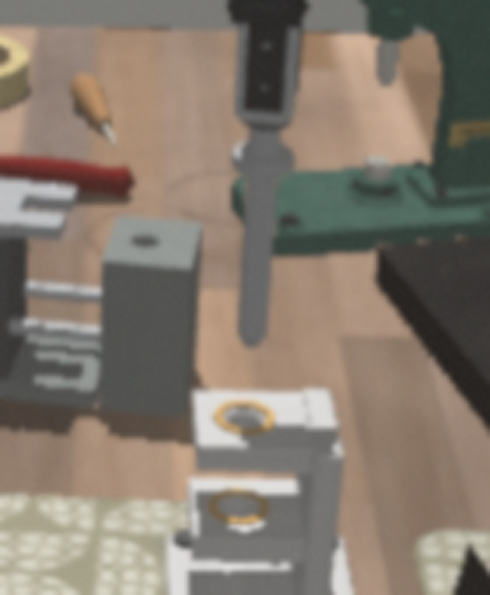

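The pin hangs upright, with its end at side (391.6,278) above the upper bushing at (389.6,299). By my numbers the remaining offset is about 1 mm, so I'll correct it and descend.

```bash
python3 -m crank '[{"gripper":15,"travel":[-0.6,1.1,10],"twist":[0,0,0]},{"gripper":15,"travel":[0,0,12],"twist":[0,0,0]},{"gripper":15,"travel":[0,0,8],"twist":[0,0,0]},{"gripper":15,"travel":[0,0,4],"twist":[0,0,0]},{"gripper":15,"travel":[0,0,3],"twist":[0,0,0]},{"gripper":15,"travel":[0,0,3],"twist":[0,0,0]},{"gripper":15,"travel":[0,0,3],"twist":[0,0,0]},{"gripper":15,"travel":[0,0,0],"twist":[0,0,0]},{"gripper":15,"travel":[0,0,0],"twist":[0,0,0]}]'
```

```text
time: 13.22
ee_pos: [0.5721, -0.3739, 0.1884]
tcp_rot: [180.0, -0.0, -8.5]
wrist_force: [-0.0, 0.3, -1.0]
opening: 0.0185
grasp_force: 68.4
```

```bash
python3 -m crank '[{"gripper":15,"travel":[0,0,6],"twist":[0,0,0]},{"gripper":15,"travel":[0,0,8],"twist":[0,0,0]},{"gripper":15,"travel":[0,0,8],"twist":[0,0,0]},{"gripper":15,"travel":[0,0,6],"twist":[0,0,0]},{"gripper":15,"travel":[0,0,0],"twist":[0,0,0]},{"gripper":15,"travel":[0,0,0],"twist":[0,0,0]}]'
```

```text
time: 13.98
ee_pos: [0.5721, -0.3738, 0.1605]
tcp_rot: [-180.0, -0.0, -8.5]
wrist_force: [-0.1, 0.4, -1.3]
opening: 0.0182
grasp_force: 68.4
```

```bash
python3 -m crank '[{"gripper":15,"travel":[0,0,4],"twist":[0,0,0]},{"gripper":15,"travel":[0,0,3],"twist":[0,0,0]},{"gripper":15,"travel":[0,0,3],"twist":[0,0,0]},{"gripper":15,"travel":[0,0,3],"twist":[0,0,0]},{"gripper":15,"travel":[0,0,3],"twist":[0,0,0]},{"gripper":15,"travel":[0,0,0],"twist":[0,0,0]},{"gripper":15,"travel":[0,0,0],"twist":[0,0,0]}]'
```

```text
time: 14.85
ee_pos: [0.572, -0.3738, 0.1441]
tcp_rot: [-180.0, 0.0, -8.6]
wrist_force: [-0.6, 2.1, -2.1]
opening: 0.0179
grasp_force: 68.3
```

```bash
python3 -m crank '[{"gripper":15,"travel":[0,-0.4,4],"twist":[0,0,0]},{"gripper":15,"travel":[0,0,4],"twist":[0,0,0]},{"gripper":15,"travel":[0,0,4],"twist":[0,0,0]},{"gripper":15,"travel":[0,0,4],"twist":[0,0,0]},{"gripper":15,"travel":[0,0,0],"twist":[0,0,0]},{"gripper":15,"travel":[0,0,0],"twist":[0,0,0]},{"gripper":15,"travel":[0,0,0],"twist":[0,0,0]}]'
python3 - <<'E'
from h import *
cv2.imwrite('pics/f_side.png',bot.camera('side')[:,:,::-1])
s=cv2.imread('pics/f_side.png')[230:370,340:440];cv2.imwrite('pics/v4.png',cv2.resize(s,None,fx=4,fy=4,interpolation=2))
b=np.array([.5725,-.3735,0])
print([((proj('side',[b+[0,0,z]])[0]-[340,230]+.4)*4).round(1) for z in(.026,.038,.05,.094,.104,.110,.122)])
E
```

```text
time: 15.72
ee_pos: [0.5722, -0.3735, 0.1284]
tcp_rot: [180.0, -0.0, -8.6]
wrist_force: [0.4, 1.5, -2.3]
opening: 0.0181
grasp_force: 68.4
[array([189. , 433.9]), array([190.9, 407.4]), array([192.7, 380.5]), array([199.6, 278.4]), array([201.2, 254.4]), array([202.2, 239.9]), array([204.1, 210.4])]
```

View pics/v4.png

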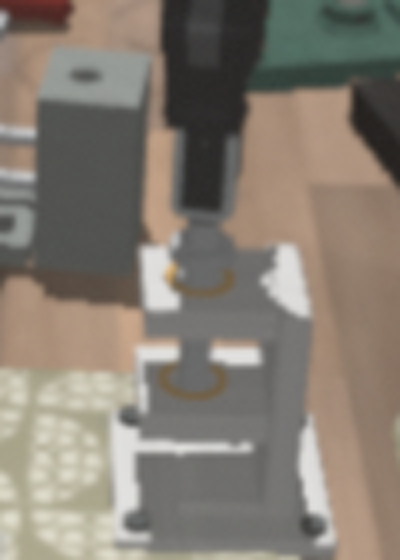

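The pin passes through both bushings. The shoulder's silhouette edge spans crop rows of about 236–257, where a 10 mm gap predicts 240–254. Side forces are about 2 N and the jaw is still open, so I'll hand it in.

```bash
python3 -c "
from workcell import bot
print(bot.job_done())"
```

```text
the job is handed in; nothing more can be done
None
```

The job is handed in: the vise jaw is open against its stop, and the pin is through both bushings and still held. By the arm's pose, the shoulder stands about 10 mm above the upper lug and the pin's end about 12 mm below the lower lug; the camera view agrees on the shoulder, but the lug hides the pin's end.

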